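# Close the sample jar and hold it up to the microscope with the cam lever

## Task

Screw the red cap of the sample jar on the lift stand fully shut (clockwise, to its stop). Then swing the stand's spring-return cam lever to the point where the stage is at its highest, which is with the lever straight up and not over the top, and finish while still holding the lever there with the fingers. Leave the beaker, the brown vial and the slide box standing where they are.

Things in the scene. Friction and masses are not known exactly. Their poses are not given: they have to be found in the camera images.
- stand: Lift stand, fixed. Origin on the bench under the jar's upright axis; z up, y from the jar to the microscope, lever on the -y side. Grey base plate 18 mm high, x -80 to 80, y -110 to 260 mm. Four guide posts, radius 5 mm, at x, y = +-34 mm, up to z = 115 mm.
- barrel_tip (a point): Centre of the black tip of the white horizontal microscope: x 0, y 90, z 140 mm of the stand. Barrel (radius 17 mm) and blue camera run from here along +y to y = 259 mm, top at z = 158 mm; mount 60 (x) by 50 mm under it at y = 185 mm, with a knob to x = -50 mm.
- stage (a joint): Lift of the aluminium stage (90 by 90 by 10 mm, underside at z = 85 mm of the stand at lift 0) that carries the clamped glass jar, in m, 0 down. The eccentric on the lever's shaft raises it by at most 0.0144 m; the jar and cap ride on it.
- cap (a joint): Angle, rad, that the red screw cap must still turn clockwise (from above) to be shut: 0 = shut, at its stop; 1.6 = fully open. Starts at 0.7 to 1.25; stays where left; does not rise or sink as it turns; stiffness 0.06 N m. Shut, the yellow end of the cap's ridge points over the yellow mark on the stage (-x of the stand).
- cap_grip (a point): Centre of the red cap at gripping height: on the jar's axis, 11 mm above the cap's underside, 9 mm below its flat top; z = 163 mm of the stand at lift 0. Cap 50 mm across, 20 mm high; a ridge 40 by 6 mm, 5 mm high, crosses its top, yellow at one end. Jar below it 44 mm across. Axes turn with the cap: x along the ridge, yellow end at -x.
- lever (a joint): Angle of lever and cam, rad. 0 = at rest, lever leaning 1.3 rad from upright towards -x of the stand; grows as it swings up and over to +x. 1.3 = straight up, stage highest; beyond, the stage sinks again; stop at 1.95. A spring pulls it back to 0 (0.08 N m at 0, 0.18 N m at 1.3; the stage adds up to 0.1 N m on the way): it falls back when let go.
- lever_pivot (a point): Point on the horizontal shaft axis (along the stand's y) where the lever is fixed: at x = 0, y = -130, z = 55 mm of the stand. It does not move; its axes are the stand's.
- lever_knob (a point): Centre of the orange round knob, a disc 32 mm in diameter and 24 mm thick, its flat faces square to the shaft (stand y), at the end of the lever's steel rod (radius 5 mm), 95 mm from lever_pivot along the lever. It moves in the stand's upright x-z plane at y = -130 mm.
- beaker: Clear glass beaker, 64 mm across at the rim, 85 mm high, loose; origin at the centre of its underside.
- vial: Brown glass vial with a black cap, 34 mm across, 65 mm high, loose; origin at the centre of its underside.
- slide_box: Blue slide box with a white seam, 85 (x) by 95 (y) by 30 mm, loose; origin at the centre of its underside.
Things that resemble listed ones, but are neither listed nor needed, are in the scene too. Leave any turquoise or yellow look-alike of the beaker alone.

How it is judged (in metres and radians):
On the way, in this order (a step that is already met when the one before it is completed fails the run):
1. the cap is screwed shut while the lever is still down (value of joint cap below 0.1 rad and value of joint lever below 0.3 rad), for 0.2 s.
2. the lever is at the highest lift, held by the fingers (value of joint lever between 1.13 and 1.47 rad and value of joint stage above 0.0134 m and contact force between lever and the fingers above 1 N), for 0.3 s.
At the end, for the whole second after the job is handed in: Fingers press on the lever (over 1 N) and hold it within 0.17 rad of straight up, stage within 1 mm of its highest lift, nothing else propping the lever; cap shut to within 0.12 rad; beaker, vial and slide box upright (0.2 rad) within 30 mm of their start (all of step 2 and value of joint cap below 0.12 rad and contact force between lever and beaker below 0.1 N and contact force between lever and vial below 0.1 N and contact force between lever and slide_box below 0.1 N and distance of each of beaker, vial, slide_box from where it was at the start of the episode below 0.03 m and angle between each of beaker, vial, slide_box's own z axis and vertical below 0.2 rad); the arm keeps its last pose, push and grip.
It fails at once if the beaker is pushed away or knocked over (distance of beaker from where it was at the start of the episode above 0.04 m or angle between beaker's own z axis and vertical above 0.5 rad).
It fails at once if the vial is pushed away or knocked over (distance of vial from where it was at the start of the episode above 0.04 m or angle between vial's own z axis and vertical above 0.5 rad).
It fails at once if the slide box is pushed away or knocked over (distance of slide_box from where it was at the start of the episode above 0.04 m or angle between slide_box's own z axis and vertical above 0.5 rad).
It also fails if it takes over 54 s, if anything falls off the work surface, if the arm or the gripper's body presses on something with over 40 N, if the wrist force passes 120 N, or if a joint passes its speed limit or range.

## Robot

A 6-joint arm with a two-finger parallel gripper is mounted at the origin on the work surface. World frame = base frame: x ahead of the robot, y to its left, z up, the work surface at z = 0. Lengths are in mm, angles in rad, forces in N, time in s.
With the tool pointing down it reaches from about 275 to 1000 mm from the base axis. Payload 8.4 kg.
Tool frame: the origin (TCP) lies between the finger pads; the fingertips stand r.nose_length ahead of it and the grasp point (between the pads) lies 8 mm behind it (r.nose_length is the distance from the TCP to the fingertips, in mm); y points along the fingers, x is the direction in which the jaws open and shut, and the axes are right-handed (so a half turn about y gives the same grasp; the last joint's range is limited). The gripper opens to 85 mm and grips with 20 to 120 N. Pads are 22 mm wide; open, the fingers measure 114 mm over their backs; the gripper's body (76 mm by 85 mm) begins 54 mm behind the grasp point. The pads swing forward as they close: fully open they stand 13 mm farther back than shut.
Start: joints at [-1.208, 0.353, 1.633, -0, 1.155, -0.002], TCP at [222.975, -583.875, 215.581] pointing down, gripper open.
Joint ranges: [-2.63, 2.63], [-0.92, 2.1], [0.06, 2.66], [-1.3, 4.44], [0, 2.69], [-3.02, 3.02]. Speed limits (rad/s): [2.22, 2.22, 2.79, 3.14, 3.14, 3.14].

## Interface

Orientations are given as [roll, pitch, yaw] about the fixed x, y, z axes, in that order (R = Rz(yaw) Ry(pitch) Rx(roll)).
In Python, from rig import r, cams, order gives the robot as it stands. The module is installed in compiled form; this text tells all that it offers.
- The arm moves only by the shell command python3 -m crank 'ROWS' [FORCE]. ROWS is JSON, a list of rows, each a list of 7 numbers: the turn, a rotation vector about the tool's x, y, z in degrees, then the shift along the tool's x, y, z in cm, then the opening, from -1 (shut) to 1 (fully open). A call has exactly 10 rows; each row shifts and turns the pose as measured when the row begins, along the tool's axes as they then stand; what a row does not reach is not made up. A row lasts 1/12 s, in which the tool goes at most 41.7 mm and 7.16 degrees, less where a joint would pass 70% of its speed; a pose out of reach is approached as far as the arm can. A call with a gripper value outside its range is refused whole. The fingers move at their own pace and stop on an object; FORCE is the grip in N (left out, the last holds). Time passes only in rows, so rows that do not move let the fingers close, or fill a call up. It gives the time, the measured TCP pose, the force and the opening at its end, in the units of the state.
- r.sense(): the state, without advancing time (a new reading comes with each control period).
- cams.grab_frame(name): name is "side" or "top" or "wrist"; returns the picture (400x640x3 uint8, blue, green, red); there is no depth.
- cams.camera_info(name): a dict with "intrinsics" (3x3 intrinsics, pixels), "k1" (the pictures are not rectified: a ray, as slopes to the right and down, at radius r is drawn at 1 + k1 r^2 times it, then the intrinsics apply), "view" (4x4, takes a point from world to camera coordinates); the wrist camera has in their place "hand_eye" (4x4, takes a point from camera to tool coordinates, whose origin is the TCP and whose axes are the tool frame's). Camera axes: x right, y up, looking along -z (the intrinsics and any distortion apply to the point x, -y, -z); pixel columns grow to the right and rows downward; lengths in mm; the calibration is good to about 2 mm. A picture is of the moment at which its call begins: read the wrist's pose just before it. camera_info takes no time and is no camera call.
- order.sign_off(): hands the job in, once; it reports no verdict.
The state is a dict: "clock": time; "qpos": joint angles; "qvel": joint speeds; "joint_efforts": joint torques, N m; "eef_pos": TCP position; "tcp_rot": TCP orientation; "contact_force": force on the tool from outside, world axes, zero at the start; "wrist_torque": the same for the moment, N m; "opening": opening from 0.0 (shut) to 1.0 (fully open).
Only numpy, scipy, OpenCV 4.12 (cv2) and the standard library are available. Lean on these libraries where they do the work, as an engineer would, in place of code of your own. Each camera call takes 0.05 s, during which the arm holds its last target.

## Working session

There is one attempt and no reset: what is moved stays moved. The work goes in short steps, Python scripts to look and compute and a shell command to move; the robot and the scene stay as the last step left them, time stands still between calls to the robot, and variables do not carry over. Pictures are saved under pics/ and viewed, and the job is handed in when it is done.

```bash
mkdir -p pics; ls
python3 - <<'E'
from rig import r,cams,order
import cv2
s=r.sense();print(s);print(r.nose_length)
for n in("side","top","wrist"):
    im=cams.grab_frame(n);cv2.imwrite(f"pics/{n}0.png",im);print(n,cams.camera_info(n))
E
```

```text
pics
{'clock': 0.0, 'qpos': array([-1.20840443e+00,  3.53637303e-01,  1.63412258e+00, -8.69522032e-06,
        1.15523221e+00, -2.36653790e-03]), 'qvel': array([-1.83134872e-04,  1.44991963e-03, -3.66599897e-05, -9.77018224e-04,
        9.53110190e-05, -1.76838902e-03]), 'joint_efforts': array([-1.92266125e-03, -6.05264926e+01, -3.42059970e+01, -3.33877506e-05,
        9.28192574e-03,  4.14215606e-05]), 'eef_pos': array([ 222.7913137, -583.4057334,  214.8734276]), 'tcp_rot': array([-1.57080097e+00,  1.39945139e-03, -1.20603438e+00]), 'contact_force': array([-0.51306899, -0.52336666, -0.31916488]), 'wrist_torque': array([0.0549845 , 0.03624429, 0.02178905]), 'opening': 0.9992457269968855}
11.0
side {'intrinsics': array([[398.09915794,   0.        , 323.87868646],
       [  0.        , 398.09915794, 201.49034855],
       [  0.        ,   0.        ,   1.        ]]), 'k1': -0.0854623852018443, 'view': array([[-7.55384074e-01, -6.55231394e-01, -8.16825591e-03,
         5.10009319e+02],
       [ 3.29121400e-01, -3.90147846e-01,  8.59920789e-01,
        -3.22834190e+02],
       [-5.6663392
[... 562 characters left out ...]
32572396e-02,  9.77475415e-01,
        -9.88629035e+02],
       [ 0.00000000e+00,  0.00000000e+00,  0.00000000e+00,
         1.00000000e+00]])}
wrist {'intrinsics': array([[304.58975845,   0.        , 319.17753082],
       [  0.        , 304.58975845, 199.08655046],
       [  0.        ,   0.        ,   1.        ]]), 'k1': -0.0496390503182213, 'hand_eye': array([[ 9.99999942e-01,  4.92637887e-05, -3.35910073e-04,
        -4.94280545e-01],
       [-3.34129457e-04,  3.18152084e-01, -9.48039630e-01,
        -1.58181097e+02],
       [ 6.01664657e-05,  9.48039687e-01,  3.18152082e-01,
         8.07010753e+01],
       [ 0.00000000e+00,  0.00000000e+00,  0.00000000e+00,
         1.00000000e+00]])}
```

View pics/side0.png

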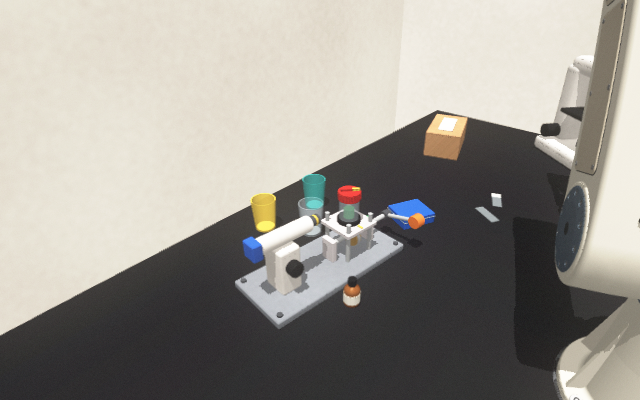

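View pics/top0.png

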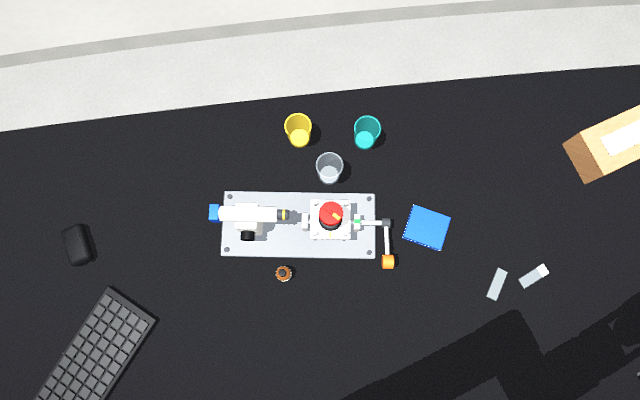

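View pics/wrist0.png

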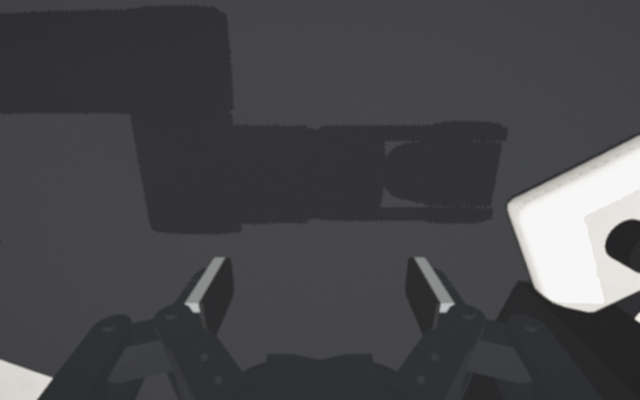

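Run:
```python
import cv2
t=cv2.imread('pics/top0.png');s=cv2.imread('pics/side0.png')
cv2.imwrite('pics/t1.png',cv2.resize(t[170:290,200:400],None,fx=4,fy=4,interpolation=cv2.INTER_CUBIC))
cv2.imwrite('pics/s1.png',cv2.resize(s[170:325,230:430],None,fx=3.8,fy=3.8,interpolation=cv2.INTER_CUBIC))
```

```text
(no output)
```

View pics/t1.png

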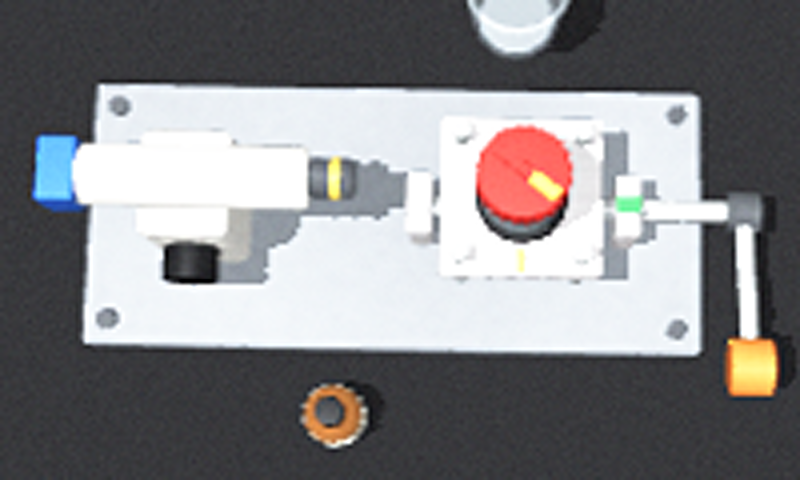

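View pics/s1.png

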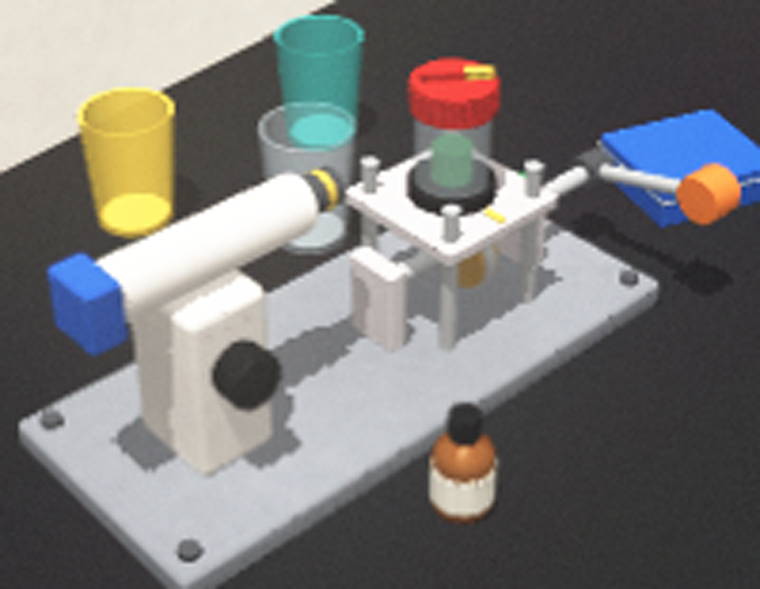

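```bash
cat > h.py <<'E'
import numpy as np, cv2
from scipy.optimize import least_squares
from scipy.spatial.transform import Rotation as Ro
from rig import r,cams,order
def proj(info,P,T=None):
    P=np.atleast_2d(P).astype(float)
    V=info['view'] if T is None else T
    c=P@V[:3,:3].T+V[:3,3]
    a=np.c_[c[:,0],-c[:,1]]/(-c[:,2:3]); rr=(a**2).sum(1,keepdims=True)
    a=a*(1+info['k1']*rr); K=info['intrinsics']
    return a*[K[0,0],K[1,1]]+[K[0,2],K[1,2]]
def wristT(s,info):
    A=np.eye(4);A[:3,:3]=Ro.from_euler('xyz',s['tcp_rot']).as_matrix();A[:3,3]=s['eef_pos']
    return np.linalg.inv(A@info['hand_eye'])
def atz(info,uv,z,T=None):
    f=lambda p: (proj(info,[[p[0],p[1],z]],T)[0]-uv)
    return least_squares(f,[500,-100]).x
def stand(p,X):
    c,s=np.cos(p[2]),np.sin(p[2]);X=np.atleast_2d(X).astype(float)
    return np.c_[X[:,0]*c-X[:,1]*s+p[0],X[:,0]*s+X[:,1]*c+p[1],X[:,2]]
E
cat > fit.py <<'E'
from h import *
ti=cams.camera_info('top');si=cams.camera_info('side')
T=[((97,84),(80,260,18)),((698,95),(80,-110,18)),((84,344),(-80,260,18)),((699,355),(-80,-110,18)),((466,133),(34,34,115)),((587,133),(34,-34,115)),((465,253),(-34,34,115)),((589,252),(-34,-34,115))]
S=[((370,160),(34,34,115)),((450,208),(-34,34,115)),((533,165),(-34,-34,115)),((655,285),(-80,-110,18)),((22,425),(80,260,18))]
tu=(np.array([a for a,b in T])+.5)/4-.5+[200,170];tX=[b for a,b in T]
su=(np.array([a for a,b in S])+.5)/3.8-.5+[230,170];sX=[b for a,b in S]
def f(p): return np.r_[(proj(ti,stand(p,tX))-tu).ravel(),(proj(si,stand(p,sX))-su).ravel()]
q=least_squares(f,[500,-100,0],loss='soft_l1')
print(q.x);print(f(q.x).reshape(-1,2).round(1))
# per-cam
for k in(0,1):
    g=(lambda p:(proj(ti,stand(p,tX))-tu).ravel()) if k==0 else (lambda p:(proj(si,stand(p,sX))-su).ravel())
    print(least_squares(g,q.x).x)
p=q.x
uc=lambda u:(np.array(u)+.5)/4-.5+[200,170]
print('cap top',atz(ti,uc((524,175)),172),'ridge end',atz(ti,uc((547,187)),175),'stand pts',stand(p,[[0,0,172],[-95*np.sin(1.3),-130,55+95*np.cos(1.3)]]))
print('knob img',proj(ti,stand(p,[[-95*np.sin(1.3),-130,55+95*np.cos(1.3)]])),uc((752,367)))
print('vial',atz(ti,uc((330,411)),65),'beaker rim',atz(ti,(330,166),85),'slide box',[atz(ti,u,30) for u in((411,205),(450,214),(442,251),(403,238))])
np.save('p.npy',p)
E
python3 fit.py
```

```text
[ 5.99449851e+02 -2.67343881e+00 -1.28036846e-01]
[[-0.1 -0.2]
 [ 0.9 -0.9]
 [-0.6  0.2]
 [ 1.3 -0.2]
 [-1.  -1.2]
 [-0.4 -0.7]
 [-1.2 -0.7]
 [-1.   0. ]
 [ 1.4  0.8]
 [ 1.9  0.8]
 [ 1.8  0.5]
 [ 3.3 -0.7]
 [-0.4 -0.5]]
[ 5.98259121e+02 -3.24883085e+00 -1.30442071e-01]
[ 6.03369584e+02 -1.68383285e+00 -1.14507972e-01]
cap top [597.00308505  -1.7305735 ] ridge end [588.84392227 -12.63969168] stand pts [[ 599.44985103   -2.67343881  172.        ]
 [ 492.06176054 -119.9210764    80.41238872]]
knob img [[387.89603558 260.93917539]] [387.625 261.375]
vial [494.91890687 118.25603873] beaker rim [724.24125688 -17.19624185] slide box [array([ 621.5837683 , -202.26325916]), array([ 588.94004418, -292.73521784]), array([ 503.37271885, -258.57896959]), array([ 544.828826  , -171.04731898])]
```

```bash
cat >> h.py <<'E'
def plan(pos,rpy,n,op):
    s=r.sense();R=Ro.from_euler('xyz',s['tcp_rot']);p=s['eef_pos'].copy();Rt=Ro.from_euler('xyz',rpy)
    dv=(R.inv()*Rt).as_rotvec()/n; d=(np.array(pos)-p)/n
    print('deg/row',np.degrees(np.linalg.norm(dv)).round(2),'mm/row',np.linalg.norm(d).round(1),'yaw',s['tcp_rot'][2].round(3))
    out=[]
    for i in range(n):
        sh=R.inv().apply(d)/10
        out.append([*np.degrees(dv).round(1).tolist(),*sh.round(2).tolist(),op]);R=R*Ro.from_rotvec(dv)
    print(str(out).replace(' ',''))
E
python3 - <<'E'
from h import *
plan([592,-3,275],[-np.pi/2,0,0.1],20,1)
E
```

```text
deg/row 3.74 mm/row 34.5 yaw -1.206
[[-0.0,-3.7,-0.0,-2.05,-0.3,2.76,1],[-0.0,-3.7,-0.0,-1.87,-0.3,2.89,1],[-0.0,-3.7,-0.0,-1.68,-0.3,3.0,1],[-0.0,-3.7,-0.0,-1.48,-0.3,3.11,1],[-0.0,-3.7,-0.0,-1.27,-0.3,3.2,1],[-0.0,-3.7,-0.0,-1.06,-0.3,3.27,1],[-0.0,-3.7,-0.0,-0.84,-0.3,3.33,1],[-0.0,-3.7,-0.0,-0.62,-0.3,3.38,1],[-0.0,-3.7,-0.0,-0.4,-0.3,3.42,1],[-0.0,-3.7,-0.0,-0.18,-0.3,3.44,1],[-0.0,-3.7,-0.0,0.05,-0.3,3.44,1],[-0.0,-3.7,-0.0,0.27,-0.3,3.43,1],[-0.0,-3.7,-0.0,0.49,-0.3,3.4,1],[-0.0,-3.7,-0.0,0.71,-0.3,3.36,1],[-0.0,-3.7,-0.0,0.93,-0.3,3.31,1],[-0.0,-3.7,-0.0,1.15,-0.3,3.24,1],[-0.0,-3.7,-0.0,1.36,-0.3,3.16,1],[-0.0,-3.7,-0.0,1.56,-0.3,3.07,1],[-0.0,-3.7,-0.0,1.76,-0.3,2.96,1],[-0.0,-3.7,-0.0,1.95,-0.3,2.84,1]]
```

```bash
python3 -m crank '[[0,-3.7,0,-2.05,-0.4,2.76,1],[0,-3.7,0,-1.87,-0.4,2.89,1],[0,-3.7,0,-1.68,-0.4,3.0,1],[0,-3.7,0,-1.48,-0.4,3.1,1],[0,-3.7,0,-1.27,-0.4,3.2,1],[0,-3.7,0,-1.06,-0.4,3.27,1],[0,-3.7,0,-0.84,-0.4,3.33,1],[0,-3.7,0,-0.62,-0.4,3.38,1],[0,-3.7,0,-0.4,-0.4,3.42,1],[0,-3.7,0,-0.18,-0.4,3.44,1]]' 30
python3 - <<'E'
from h import *
plan([592,-3,275],[-np.pi/2,0,0.1],10,1)
E
```

```text
clock: 0.98
eef_pos: [407.6, -284.0, 252.9]
tcp_rot: [-1.57, 0.005, -0.541]
contact_force: [0.2, -1.2, 0.3]
opening: 1.002
deg/row 3.68 mm/row 33.7 yaw -0.541
[[-0.0,-3.7,-0.0,0.13,-0.22,3.36,1],[-0.0,-3.7,-0.0,0.35,-0.22,3.34,1],[-0.0,-3.7,-0.0,0.56,-0.22,3.31,1],[-0.0,-3.7,-0.0,0.77,-0.22,3.27,1],[-0.0,-3.7,-0.0,0.98,-0.22,3.22,1],[-0.0,-3.7,-0.0,1.18,-0.22,3.15,1],[-0.0,-3.7,-0.0,1.38,-0.22,3.06,1],[-0.0,-3.7,-0.0,1.58,-0.22,2.97,1],[-0.0,-3.7,-0.0,1.76,-0.22,2.86,1],[-0.0,-3.7,-0.0,1.94,-0.22,2.74,1]]
```

```bash
python3 -m crank '[[0,-3.7,0,0.13,-0.22,3.36,1],[0,-3.7,0,0.35,-0.22,3.34,1],[0,-3.7,0,0.56,-0.22,3.31,1],[0,-3.7,0,0.77,-0.22,3.27,1],[0,-3.7,0,0.98,-0.22,3.22,1],[0,-3.7,0,1.18,-0.22,3.15,1],[0,-3.7,0,1.38,-0.22,3.06,1],[0,-3.7,0,1.58,-0.22,2.97,1],[0,-3.7,0,1.76,-0.22,2.86,1],[0,-3.7,0,1.94,-0.22,2.74,1]]'
python3 - <<'E'
from h import *
s=r.sense();print(s['eef_pos'],s['tcp_rot'])
im=cams.grab_frame('wrist');cv2.imwrite('pics/w1.png',im)
np.save('w1.npy',wristT(s,cams.camera_info('wrist')))
E
```

```text
clock: 1.82
eef_pos: [592.3, 17.1, 276.1]
tcp_rot: [-1.568, 0.004, 0.139]
contact_force: [0.4, 0.1, -0.0]
opening: 0.998
[592.28872385  17.11166667 276.08255189] [-1.56787251  0.00365244  0.13852798]
```

View pics/w1.png

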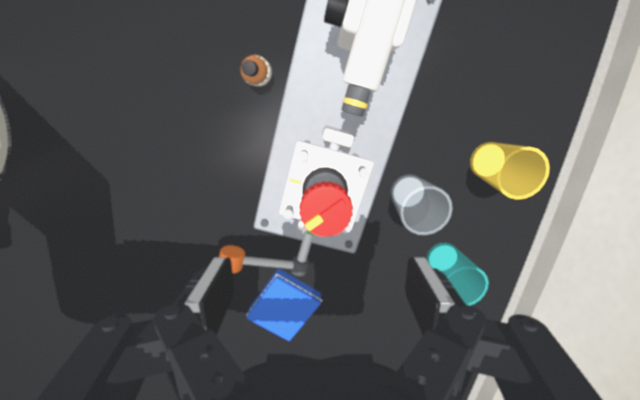

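Run:
```python
import cv2
t=cv2.imread('pics/w1.png')
cv2.imwrite('pics/w1c.png',cv2.resize(t[125:285,215:395],None,fx=4,fy=3.75,interpolation=cv2.INTER_CUBIC))
```

```text
(no output)
```

View pics/w1c.png

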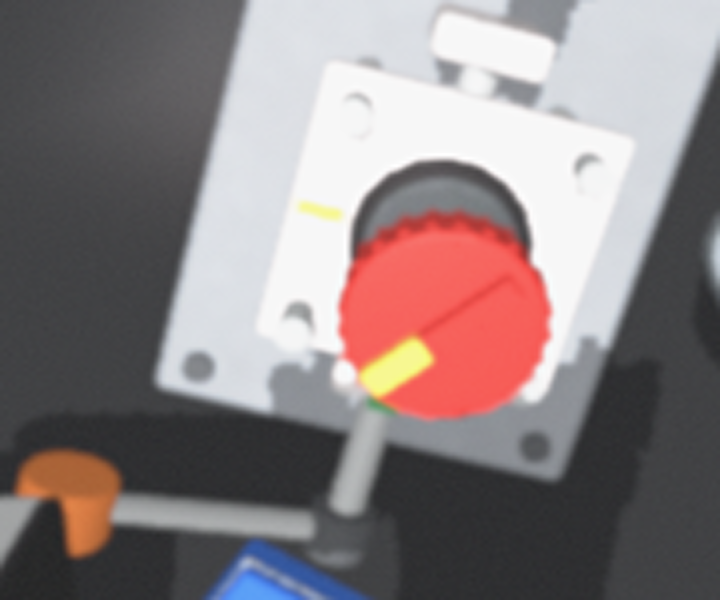

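```bash
cat > w.py <<'E'
from h import *
wi=cams.camera_info('wrist');T=np.load('w1.npy')
uc=lambda u:(np.array(u)+.5)/[4,3.75]-.5+[215,125]
print('cap',atz(wi,uc((446,318)),172,T))
a=atz(wi,uc((372,385)),177,T);b=atz(wi,uc((517,281)),177,T);y2=atz(wi,uc((432,346)),177,T);print(a,b,(a+b)/2,'len',np.linalg.norm(a-b))
for e in(b,y2):
  d=a-e;print('ang',np.degrees(np.arctan2(d[1],d[0])))
U=np.array([uc(u) for u in((357,113),(590,176),(298,330),(157,385),(560,480))]);X=[(-34,34,115),(34,34,115),(-34,-34,115),(-80,-110,18),(80,-110,18)]
f=lambda p:(proj(wi,stand(p,X),T)-U).ravel()
q=least_squares(f,[599,-3,-.13]);print(q.x,q.fun.reshape(-1,2).round(1))
print('knob',proj(wi,stand(q.x,[[-95*np.sin(1.3),-130,55+95*np.cos(1.3)]]),T),uc((70,500)))
E
python3 w.py
```

```text
cap [599.21265083   2.19959911]
[584.55214881 -15.68941511] [613.16130596  15.50222818] [ 5.98856727e+02 -9.35934664e-02] len 42.3249628879223
ang -132.52722912579867
ang -135.22157808497442
[ 5.99540322e+02  9.66932122e-01 -1.26681179e-01] [[-0.9 -0.1]
 [ 2.2 -0.3]
 [-1.1  0.1]
 [-1.   0.4]
 [ 0.7  0.4]]
knob [[231.62241826 258.13536687]] [232.125      257.96666667]
```

Run:
```python
from h import *
plan([598.8,-.5,276],[-np.pi/2,0,0.15],4,1)
```

```text
deg/row 0.11 mm/row 5.7 yaw 0.145
[[-0.1,-0.1,-0.0,0.0,0.01,-0.57,1],[-0.1,-0.1,-0.0,0.0,0.01,-0.57,1],[-0.1,-0.1,-0.0,0.0,0.01,-0.57,1],[-0.1,-0.1,-0.0,-0.0,0.01,-0.57,1]]
```

```bash
python3 -m crank '[[0,0,0,0,0,-0.57,1],[0,0,0,0,0,-0.57,1],[0,0,0,0,0,-0.57,1],[0,0,0,0,0,-0.57,1],[0,0,0,0,0,0,1],[0,0,0,0,1,0,1],[0,0,0,0,1,0,1],[0,0,0,0,1,0,1],[0,0,0,0,1,0,1],[0,0,0,0,0,0,1]]'
python3 - <<'E'
from h import *
plan([598.8,-.5,152],[-np.pi/2,0,0.15],8,1)
s=r.sense();print(s['eef_pos'])
im=cams.grab_frame('wrist');cv2.imwrite('pics/w2.png',im)
np.save('w2.npy',wristT(s,cams.camera_info('wrist')))
E
```

```text
clock: 2.7
eef_pos: [596.7, -5.2, 230.6]
tcp_rot: [-1.565, 0.004, 0.141]
contact_force: [-0.2, -0.2, -0.6]
opening: 1.0
deg/row 0.08 mm/row 9.8 yaw 0.141
[[-0.0,-0.1,-0.0,0.04,0.98,0.05,1],[-0.0,-0.1,-0.0,0.04,0.98,0.05,1],[-0.0,-0.1,-0.0,0.04,0.98,0.05,1],[-0.0,-0.1,-0.0,0.04,0.98,0.05,1],[-0.0,-0.1,-0.0,0.04,0.98,0.05,1],[-0.0,-0.1,-0.0,0.04,0.98,0.05,1],[-0.0,-0.1,-0.0,0.04,0.98,0.05,1],[-0.0,-0.1,-0.0,0.04,0.98,0.05,1]]
[596.65030185  -5.24185519 230.55747548]
```

View pics/w2.png

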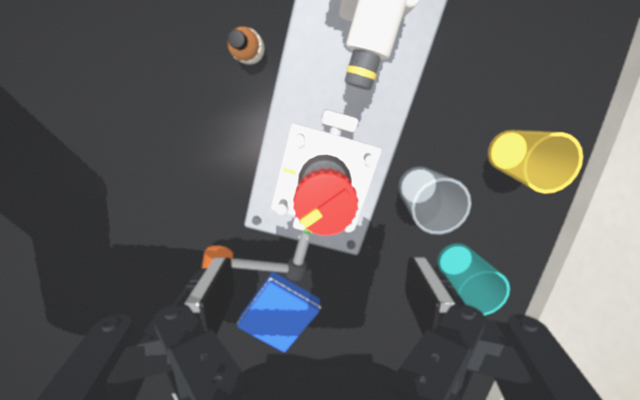

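Run:
```python
from h import *
wi=cams.camera_info('wrist');T=np.load('w2.npy')
print('cap',atz(wi,(326,204),172,T)); print(proj(wi,[[599,0,172],[596.6,-5.2,230],[596.6,-5.2,172]],T))
```

```text
cap [599.54235077   0.8870655 ]
[[325.1166706  205.001379  ]
 [321.18011536 245.9559824 ]
 [320.99161032 210.96343113]]
```

```bash
python3 -m crank '[[0,0,0,0.06,0.5,0.14,1],[0,0,0,0.06,0.9,0.14,1],[0,0,0,0.06,0.9,0.14,1],[0,0,0,0.06,0.9,0.1,1],[0,0,0,0,0.9,0,1],[0,0,0,0,0.9,0,1],[0,0,0,0,0.9,0,1],[0,0,0,0,0.9,0,1],[0,0,0,0,0.6,0,1],[0,0,0,0,0,0,1]]'
python3 - <<'E'
from h import *
plan([599.2,0.2,152],[-np.pi/2,0,0.15],1,1)
E
```

```text
clock: 3.58
eef_pos: [598.5, 2.3, 149.0]
tcp_rot: [-1.565, 0.004, 0.143]
contact_force: [-0.1, 0.4, -0.5]
opening: 1.004
deg/row 0.56 mm/row 3.7 yaw 0.143
[[-0.3,-0.4,-0.2,0.04,-0.3,-0.21,1]]
```

Good position; correct slightly and close at 30 N.

```bash
python3 -m crank '[[0,0,0,0.05,-0.2,-0.2,1],[0,0,0,0,0,0,0.2],[0,0,0,0,0,0,-0.2],[0,0,0,0,0,0,-1],[0,0,0,0,0,0,-1],[0,0,0,0,0,0,-1],[0,0,0,0,0,0,-1],[0,0,0,0,0,0,-1],[0,0,0,0,0,0,-1],[0,0,0,0,0,0,-1]]' 30
```

```text
clock: 4.42
eef_pos: [600.4, -0.0, 152.5]
tcp_rot: [-1.566, 0.001, 0.142]
contact_force: [0.2, 0.7, -0.6]
opening: 0.546
```

```bash
python3 -m crank '[[0,4,0,0,0,0,-1],[0,5,0,0,0,0,-1],[0,5,0,0,0,0,-1],[0,5,0,0,0,0,-1],[0,5,0,0,0,0,-1],[0,5,0,0,0,0,-1],[0,5,0,0,0,0,-1],[0,5,0,0,0,0,-1],[0,5,0,0,0,0,-1],[0,0,0,0,0,0,-1]]'
python3 - <<'E'
from h import *
s=r.sense();print(s['wrist_torque'],s['eef_pos'],s['tcp_rot'])
im=cams.grab_frame('wrist');cv2.imwrite('pics/w3.png',im)
E
```

```text
clock: 5.25
eef_pos: [600.8, -0.2, 152.5]
tcp_rot: [-1.568, 0.003, -0.661]
contact_force: [0.5, 0.1, -1.5]
opening: 0.548
[-0.03513251 -0.14359995 -0.08028996] [ 6.00792729e+02 -1.54335060e-01  1.52481019e+02] [-1.56817671  0.00348378 -0.66128024]
```

View pics/w3.png

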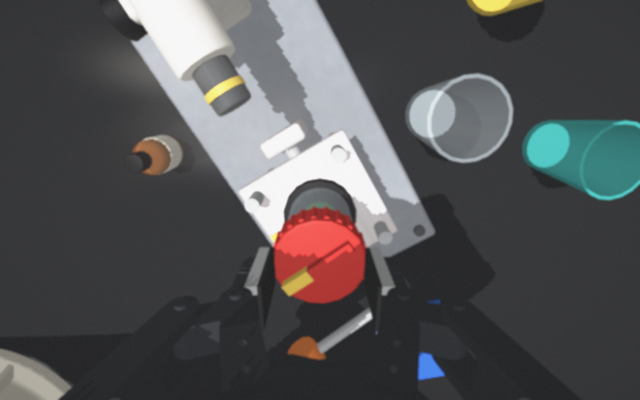

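```bash
python3 -m crank '[[0,3,0,0,0,0,-1],[0,3,0,0,0,0,-1],[0,3,0,0,0,0,-1],[0,3,0,0,0,0,-1],[0,2,0,0,0,0,-1],[0,2,0,0,0,0,-1],[0,2,0,0,0,0,-1],[0,2,0,0,0,0,-1],[0,2,0,0,0,0,-1],[0,0,0,0,0,0,-1]]'
python3 - <<'E'
from h import *
s=r.sense();print(s['wrist_torque'],s['eef_pos'],s['tcp_rot'])
im=cams.grab_frame('wrist');cv2.imwrite('pics/w4.png',im);np.save('w4.npy',wristT(s,cams.camera_info('wrist')))
cv2.imwrite('pics/w4c.png',cv2.resize(im[150:320,230:410],None,fx=4,fy=3.5,interpolation=cv2.INTER_CUBIC))
E
```

```text
clock: 6.13
eef_pos: [597.0, -5.2, 153.9]
tcp_rot: [-1.582, -0.001, -1.014]
contact_force: [-12.0, 6.9, 35.7]
opening: 0.454
[2.23682927 2.79623456 0.11131877] [597.0196966   -5.21501535 153.86514278] [-1.58157084e+00 -5.01418602e-04 -1.01363794e+00]
```

View pics/w4c.png

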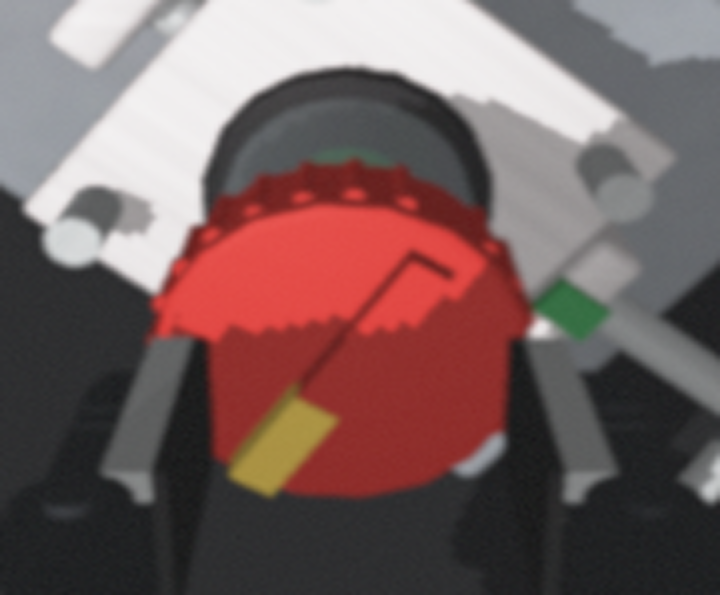

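```bash
python3 - <<'E'
from h import *
wi=cams.camera_info('wrist');T=np.load('w4.npy')
uc=lambda u:(np.array(u)+.5)/[4,3.5]-.5+[230,150]
a=atz(wi,uc((252,485)),177,T);b=atz(wi,uc((432,265)),177,T);y2=atz(wi,uc((317,402)),177,T)
a2=atz(wi,uc((230,475)),177,T);b2=atz(wi,uc((412,252)),177,T)
for u,v in((a,b),(a,y2),(a2,b2)):
  d=u-v;print(np.degrees(np.arctan2(d[1],d[0])),np.linalg.norm(d),(u+v)/2)
print('target',180-7.3)
E
python3 -m crank '[[0,0,0,0,0,0,0.2],[0,0,0,0,0,0,0.5],[0,0,0,0,0,0,1],[0,0,0,0,0,0,1],[0,0,0,0,0,0,1],[0,0,0,0,0,0,1],[0,0,0,0,0,0,1],[0,0,0,0,-0.5,0,1],[0,0,0,0,-1,0,1],[0,0,0,0,-1,0,1]]'
```

```text
179.55331629505636 42.45010025479382 [ 5.99224190e+02 -1.21982878e-01]
-179.33806112305987 16.667383496336353 [5.86332921e+02 1.39765194e-01]
179.26577550623574 42.80722714629306 [599.40970107   3.08153451]
target 172.7
clock: 7.02
eef_pos: [596.7, -4.1, 180.8]
tcp_rot: [-1.582, 0.002, -1.0]
contact_force: [0.9, -0.6, 0.7]
opening: 1.0
```

```bash
python3 -m crank '[[0,0,0,0,-1,0,1],[0,0,0,0,-2,0,1],[0,0,0,0,-2,0,1],[0,0,0,0,-2,0,1],[0,0,0,0,-2,0,1],[0,0,0,0,-1,0,1],[0,0,0,0,-1,0,1],[0,0,0,0,0,0,1],[0,0,0,0,0,0,1],[0,0,0,0,0,0,1]]'
python3 - <<'E'
from h import *
s=r.sense();print(s['eef_pos'],s['tcp_rot'])
im=cams.grab_frame('wrist');cv2.imwrite('pics/w5.png',im);np.save('w5.npy',wristT(s,cams.camera_info('wrist')))
cv2.imwrite('pics/w5c.png',cv2.resize(im[100:260,220:400],None,fx=4,fy=3.75,interpolation=cv2.INTER_CUBIC))
im=cams.grab_frame('top');cv2.imwrite('pics/t5.png',im)
E
```

```text
clock: 7.85
eef_pos: [599.1, -3.6, 306.5]
tcp_rot: [-1.574, -0.003, -1.0]
contact_force: [0.2, -0.3, 0.0]
opening: 1.001
[599.13427439  -3.62037489 306.51105053] [-1.57392921 -0.00254864 -0.99987035]
```

View pics/w5c.png

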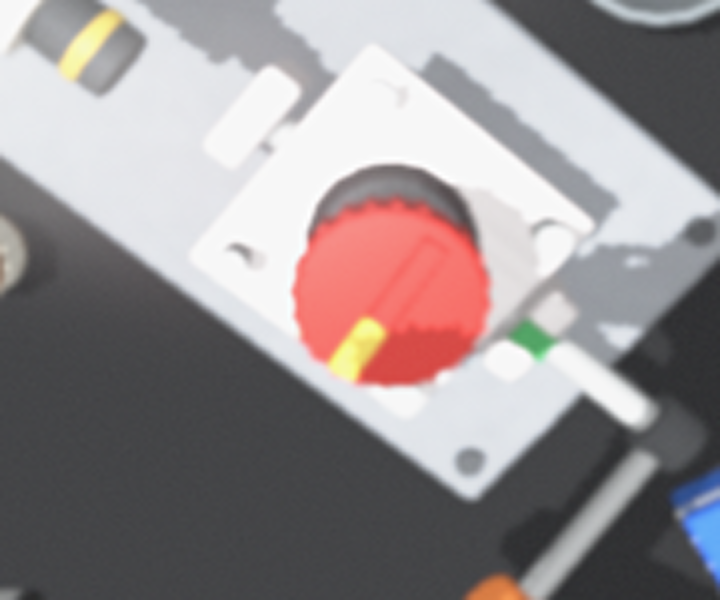

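```bash
python3 - <<'E'
from h import *
wi=cams.camera_info('wrist');T=np.load('w5.npy')
uc=lambda u:(np.array(u)+.5)/[4,3.75]-.5+[220,100]
def ang(a,b,z):
  a=atz(wi,uc(a),z,T);b=atz(wi,uc(b),z,T);d=a-b;print(np.degrees(np.arctan2(d[1],d[0]))%360,np.linalg.norm(d),(a+b)/2)
ang((343,374),(437,243),177);ang((343,374),(370,328),177);ang((328,368),(425,237),177)
ang((193,258),(370,45),95);ang((472,498),(718,263),18)
print('plate side -x');ang((472,498),(0,158),18)
E
python3 -c "
import cv2
t=cv2.imread('pics/t5.png');cv2.imwrite('pics/t5c.png',cv2.resize(t[185:265,280:400],None,fx=6.5,fy=6.5,interpolation=cv2.INTER_CUBIC))"
```

```text
179.62954782168822 42.25966120379154 [598.83541772  -0.82458789]
184.53642423707194 14.447380872033284 [ 5.84907089e+02 -1.16629381e-01]
178.6203016932059 42.60848616797581 [598.41837027   2.82894844]
173.55766716645778 87.67462701871992 [605.1063147   43.00236772]
171.4022477411253 137.3727838445315 [ 576.51618614 -107.51627495]
plate side -x
263.051945796795 227.79835780704178 [522.37999326  15.81483388]
```

View pics/t5c.png

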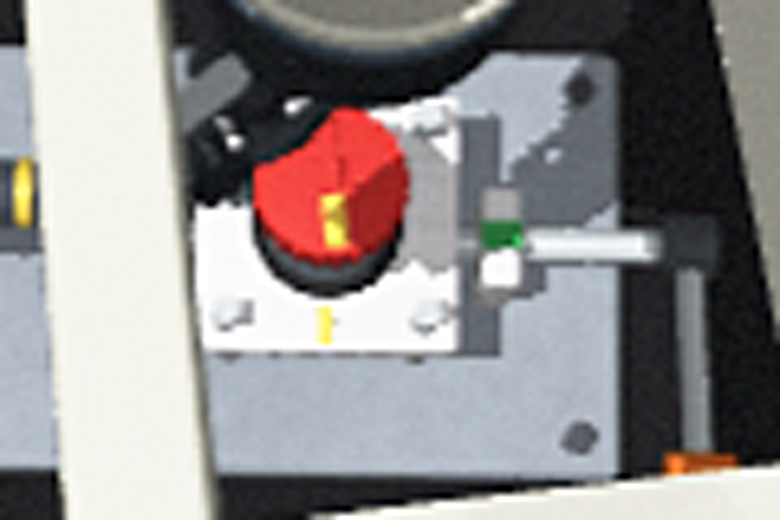

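Run:
```python
from h import *
plan([599.2,0.2,200],[-np.pi/2,0,-0.4],10,1)
```

```text
deg/row 3.44 mm/row 10.6 yaw -1.0
[[0.0,-3.4,0.0,-0.03,1.06,0.03,1],[0.0,-3.4,0.0,-0.03,1.06,0.03,1],[0.0,-3.4,0.0,-0.03,1.06,0.03,1],[0.0,-3.4,0.0,-0.03,1.06,0.03,1],[0.0,-3.4,0.0,-0.02,1.06,0.03,1],[0.0,-3.4,0.0,-0.02,1.06,0.03,1],[0.0,-3.4,0.0,-0.02,1.06,0.04,1],[0.0,-3.4,0.0,-0.02,1.06,0.04,1],[0.0,-3.4,0.0,-0.02,1.06,0.04,1],[0.0,-3.4,0.0,-0.01,1.06,0.04,1]]
```

```bash
python3 -m crank '[[0,-3.4,0,-0.03,0.8,0.03,1],[0,-3.4,0,-0.03,1,0.03,1],[0,-3.4,0,-0.03,1,0.03,1],[0,-3.4,0,-0.03,1,0.03,1],[0,-3.4,0,-0.02,1,0.03,1],[0,-3.4,0,-0.02,1,0.03,1],[0,-3.4,0,-0.02,1,0.04,1],[0,-3.4,0,-0.02,1,0.04,1],[0,-3.4,0,-0.02,1,0.04,1],[0,0,0,0,0,0,1]]'
python3 - <<'E'
from h import *
plan([599.2,0.2,152],[-np.pi/2,0,-0.4],6,1)
E
```

```text
clock: 8.78
eef_pos: [593.2, -0.1, 203.3]
tcp_rot: [-1.582, 0.016, -0.44]
contact_force: [-0.1, 0.1, -0.2]
opening: 1.004
deg/row 0.43 mm/row 8.6 yaw -0.44
[[0.1,-0.4,-0.2,0.1,0.85,0.06,1],[0.1,-0.4,-0.2,0.1,0.85,0.06,1],[0.1,-0.4,-0.2,0.1,0.85,0.05,1],[0.1,-0.4,-0.2,0.1,0.85,0.05,1],[0.1,-0.4,-0.2,0.09,0.85,0.05,1],[0.1,-0.4,-0.2,0.09,0.85,0.05,1]]
```

```bash
python3 -m crank '[[0,0,-0.5,0.14,0,0.08,1],[0.3,0,-0.4,0.14,0.6,0.06,1],[0.3,0,0,0.1,0.8,0.05,1],[0,0,0,0.1,0.8,0.05,1],[0,0,0,0,0.8,0,1],[0,0,0,0,0.8,0,1],[0,0,0,0,0.8,0,1],[0,0,0,0,0.3,0,1],[0,0,0,0,0,0,1],[0,0,0,0,0,0,1]]'
python3 - <<'E'
from h import *
plan([599.2,0.2,152],[-np.pi/2,0,-0.4],1,1)
E
```

```text
clock: 9.62
eef_pos: [598.2, -0.3, 147.9]
tcp_rot: [-1.572, 0.001, -0.448]
contact_force: [0.1, 0.0, -0.0]
opening: 1.002
deg/row 2.76 mm/row 4.2 yaw -0.448
[[0.1,-2.8,-0.0,0.06,-0.41,0.09,1]]
```

```bash
python3 -m crank '[[0,0,0,0.06,-0.4,0.09,1],[0,0,0,0,0,0,0.2],[0,0,0,0,0,0,-0.2],[0,0,0,0,0,0,-1],[0,0,0,0,0,0,-1],[0,0,0,0,0,0,-1],[0,0,0,0,0,0,-1],[0,1,0,0,0,0,-1],[0,1,0,0,0,0,-1],[0,0,0,0,0,0,-1]]' 40
python3 -m crank '[[0,1,0,0,0,0,-1],[0,1,0,0,0,0,-1],[0,0,0,0,0,0,-1],[0,0,0,0,0,0,-1],[0,0,0,0,0,0,-1],[0,0,0,0,0,0,-1],[0,0,0,0,0,0,-1],[0,0,0,0,0,0,-1],[0,0,0,0,0,0,-1],[0,0,0,0,0,0,-1]]' 40
python3 -c "
from h import *
print(r.sense()['wrist_torque'])"
```

```text
clock: 10.45
eef_pos: [601.0, 0.3, 155.7]
tcp_rot: [-1.57, -0.003, -0.487]
contact_force: [0.3, 0.5, 0.4]
opening: 0.386
clock: 11.28
eef_pos: [601.1, 0.3, 155.7]
tcp_rot: [-1.57, -0.003, -0.526]
contact_force: [-0.6, -0.0, -0.3]
opening: 0.381
[ 0.01474253 -0.03452268  0.06637852]
```

Run:
```python
from h import *
s=r.sense();print(s['opening'])
im=cams.grab_frame('wrist');cv2.imwrite('pics/w6.png',im);np.save('w6.npy',wristT(s,cams.camera_info('wrist')))
cv2.imwrite('pics/w6c.png',cv2.resize(im[150:320,230:410],None,fx=4,fy=3.5,interpolation=cv2.INTER_CUBIC))
im=cams.grab_frame('side');cv2.imwrite('pics/s6c.png',cv2.resize(im[120:260,300:440],None,fx=4.2,fy=4.2,interpolation=cv2.INTER_CUBIC))
```

```text
0.3812406562358536
```

View pics/w6c.png

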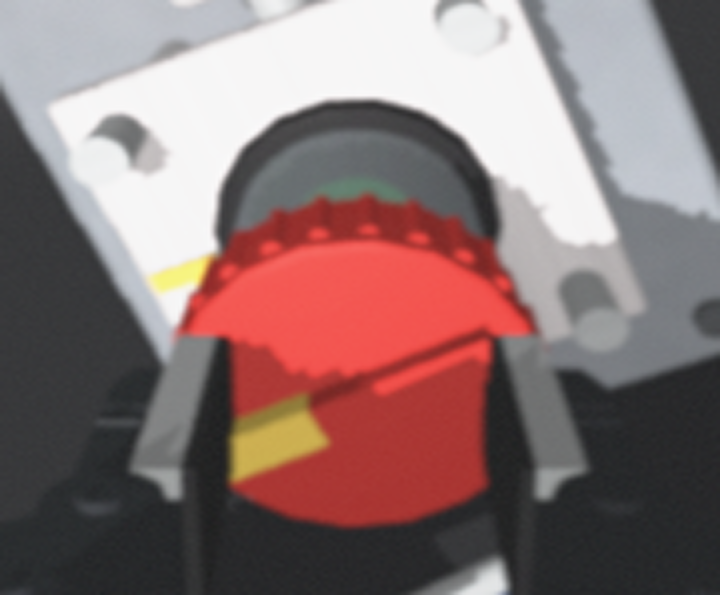

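View pics/s6c.png

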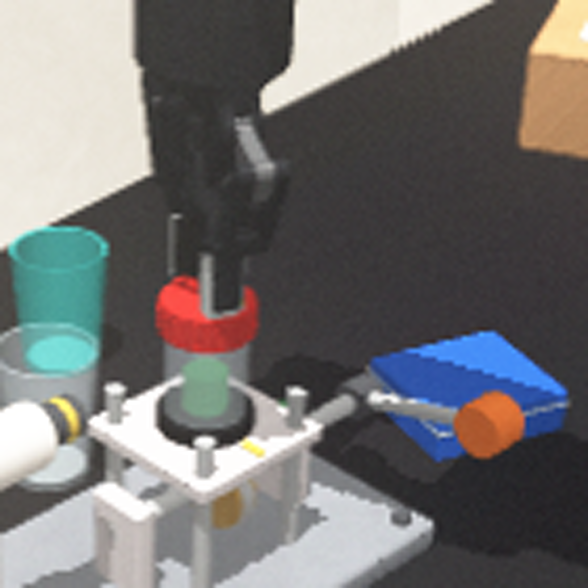

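```bash
python3 -m crank '[[0,0,0,0,0,0,0.2],[0,0,0,0,0,0,1],[0,0,0,0,0,0,1],[0,0,0,0,0,0,1],[0,0,0,0,0,0,1],[0,0,0,0,0,0,1],[0,-2,0,0,0.4,0,1],[0,-2,0,0,0.6,0,1],[0,-1,0,0,0.3,0,1],[0,0,0,0,0,0,1]]' 40
python3 -c "
from h import *
plan([600.5,0.1,142],[-np.pi/2,0,-0.4],1,1)"
```

```text
clock: 12.22
eef_pos: [601.6, 0.3, 142.9]
tcp_rot: [-1.57, -0.005, -0.435]
contact_force: [-1.2, -0.5, -0.1]
opening: 1.002
deg/row 2.02 mm/row 1.5 yaw -0.435
[[-0.1,-2.0,0.3,-0.09,0.09,-0.07,1]]
```

```bash
python3 -m crank '[[0,0,0,-0.09,0.05,0,1],[0,0,0,0,0,0,0.2],[0,0,0,0,0,0,-0.2],[0,0,0,0,0,0,-1],[0,0,0,0,0,0,-1],[0,0,0,0,0,0,-1],[0,0,0,0,0,0,-1],[0,0,0,0,0,0,-1],[0,0,0,0,0,0,-1],[0,0,0,0,0,0,-1]]' 40
python3 - <<'E'
from h import *
s=r.sense();print(s['opening'],s['wrist_torque'])
im=cams.grab_frame('side');cv2.imwrite('pics/s7c.png',cv2.resize(im[120:260,300:440],None,fx=4.2,fy=4.2,interpolation=cv2.INTER_CUBIC))
E
```

```text
clock: 13.05
eef_pos: [601.2, 0.6, 143.3]
tcp_rot: [-1.569, -0.006, -0.438]
contact_force: [0.2, -0.8, -0.6]
opening: 0.564
0.564084789493213 [-0.0999962  -0.00197452  0.10008107]
```

View pics/s7c.png

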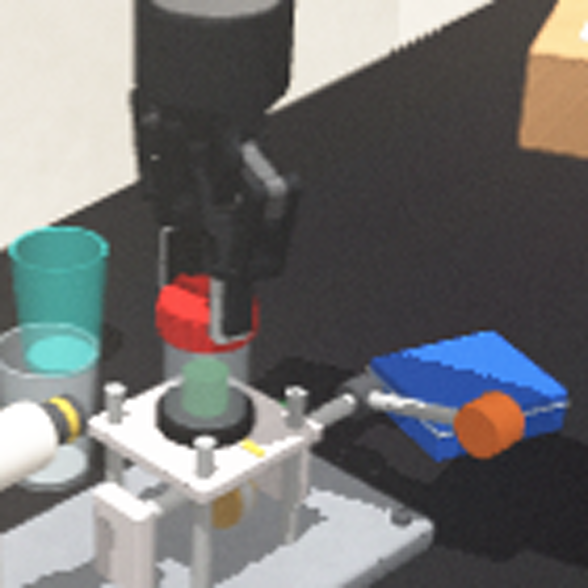

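```bash
python3 -m crank '[[0,1.5,0,0,0,0,-1],[0,1.5,0,0,0,0,-1],[0,1.5,0,0,0,0,-1],[0,1.5,0,0,0,0,-1],[0,1.5,0,0,0,0,-1],[0,0,0,0,0,0,-1],[0,0,0,0,0,0,-1],[0,0,0,0,0,0,-1],[0,0,0,0,0,0,-1],[0,0,0,0,0,0,-1]]'
python3 - <<'E'
from h import *
s=r.sense();print(s['opening'],s['wrist_torque'],s['tcp_rot'])
im=cams.grab_frame('wrist');cv2.imwrite('pics/w8c.png',cv2.resize(im[150:320,230:410],None,fx=4,fy=3.5,interpolation=cv2.INTER_CUBIC))
np.save('w8.npy',wristT(s,cams.camera_info('wrist')))
E
```

```text
clock: 13.93
eef_pos: [600.7, -0.6, 143.4]
tcp_rot: [-1.572, -0.006, -0.567]
contact_force: [-0.5, -1.4, 1.6]
opening: 0.564
0.5639472552408645 [-0.221817    0.0834359   0.37248671] [-1.57225298 -0.00634777 -0.5668617 ]
```

View pics/w8c.png

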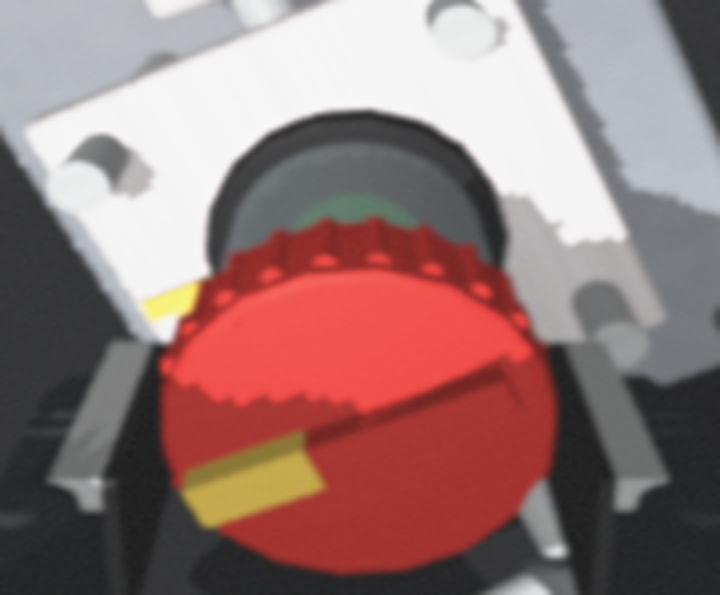

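```bash
python3 - <<'E'
from h import *
wi=cams.camera_info('wrist');T=np.load('w8.npy')
uc=lambda u:(np.array(u)+.5)/[4,3.5]-.5+[230,150]
def ang(a,b,z):
  a=atz(wi,uc(a),z,T);b=atz(wi,uc(b),z,T);d=a-b;print(np.degrees(np.arctan2(d[1],d[0]))%360,np.linalg.norm(d),(a+b)/2)
ang((194,500),(510,370),177);ang((182,488),(500,357),177);ang((197,503),(315,460),177)
ang((143,309),(198,290),95);ang((25,128),(290,22),95)
E
python3 -m crank '[[0,1.5,0,0,0,0,-1],[0,1.5,0,0,0,0,-1],[0,1,0,0,0,0,-1],[0,0,0,0,0,0,-1],[0,0,0,0,0,0,-1],[0,0,0,0,0,0,-1],[0,0,0,0,0,0,-1],[0,0,0,0,0,0,-1],[0,0,0,0,0,0,-1],[0,0,0,0,0,0,-1]]'
python3 - <<'E'
from h import *
s=r.sense();print(s['opening'],s['wrist_torque'],s['tcp_rot'])
E
```

```text
175.8949666269423 42.45877682612815 [599.69186206   2.35224699]
175.78517062508337 42.55316872013978 [599.64695209   4.68935831]
173.29422594097588 15.951232583959511 [586.46020599   2.34182497]
170.47947310549796 11.398347309891845 [561.6566184    4.62806421]
171.92150490192196 51.84052592348797 [587.65752345  45.92667026]
clock: 14.82
eef_pos: [600.0, -1.6, 143.3]
tcp_rot: [-1.575, -0.007, -0.63]
contact_force: [-1.1, -2.1, 1.2]
opening: 0.561
0.561332309263249 [-0.37406641  0.15948293  0.91512806] [-1.57531115 -0.00690639 -0.63046282]
```

```bash
python3 -m crank '[[0,0,0,0,0,0,0.2],[0,0,0,0,0,0,1],[0,0,0,0,0,0,1],[0,0,0,0,0,0,1],[0,0,0,0,-0.4,0,1],[0,0,0,0,-1.5,0,1],[0,0,0,0,-2.5,0,1],[0,0,0,0,-2.5,0,1],[0,0,0,0,-2.5,0,1],[0,0,0,0,-1,0,1]]' 30
python3 - <<'E'
from h import *
s=r.sense()
im=cams.grab_frame('wrist');cv2.imwrite('pics/w9c.png',cv2.resize(im[100:300,220:400],None,fx=4,fy=3,interpolation=cv2.INTER_CUBIC))
np.save('w9.npy',wristT(s,cams.camera_info('wrist')))
p=[599.5,0,-.128]
k=stand(p,[[-95*np.sin(1.3),-130,55+95*np.cos(1.3)],[0,-130,150]]);print(k)
plan([k[0,0],k[0,1],230],[-np.pi/2,0,-1.699],10,1)
E
```

```text
clock: 15.65
eef_pos: [597.8, 0.7, 248.6]
tcp_rot: [-1.575, 0.001, -0.637]
contact_force: [0.1, 0.1, 0.2]
opening: 0.999
[[ 492.11622972 -117.25159436   80.41238872]
 [ 582.90540108 -128.93649323  150.        ]]
deg/row 6.08 mm/row 16.0 yaw -0.637
[[0.0,6.1,0.0,-0.15,0.2,-1.58,1],[0.0,6.1,0.0,0.02,0.2,-1.59,1],[0.0,6.1,0.0,0.18,0.2,-1.58,1],[0.0,6.1,0.0,0.35,0.2,-1.55,1],[0.0,6.1,0.0,0.51,0.2,-1.5,1],[0.0,6.1,0.0,0.67,0.2,-1.44,1],[0.0,6.1,0.0,0.82,0.2,-1.36,1],[0.0,6.1,0.0,0.96,0.2,-1.27,1],[0.0,6.1,0.0,1.09,0.2,-1.16,1],[0.0,6.1,0.0,1.2,0.19,-1.04,1]]
```

View pics/w9c.png

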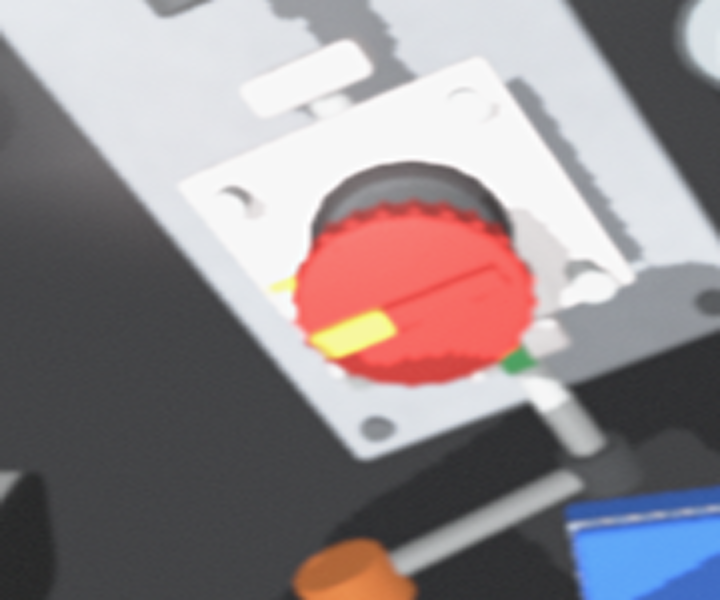

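```bash
python3 -m crank '[[0,6,0,-0.15,0,-1.58,1],[0,6,0,0.02,0,-1.59,1],[0,6,0,0.18,0,-1.58,1],[0,6,0,0.35,0,-1.55,1],[0,6,0,0.5,0,-1.5,1],[0,6,0,0.67,0,-1.44,1],[0,6,0,0.82,0,-1.36,1],[0,6,0,0.96,0,-1.27,1],[0,6,0,1.0,0,-1.1,1],[0,0,0,0,0,0,1]]'
python3 - <<'E'
from h import *
s=r.sense();print(s['eef_pos'],s['tcp_rot'])
im=cams.grab_frame('wrist');cv2.imwrite('pics/w10.png',im)
np.save('w10.npy',wristT(s,cams.camera_info('wrist')))
print(proj(cams.camera_info('wrist'),[[492.1,-117.3,80.4]],np.load('w10.npy')))
plan([492.1,-117.3,200],[-np.pi/2,0,-1.699],5,1)
E
```

```text
clock: 16.53
eef_pos: [495.2, -105.8, 240.7]
tcp_rot: [-1.578, -0.001, -1.625]
contact_force: [0.1, 0.0, 0.2]
opening: 1.0
[ 495.24419973 -105.82092125  240.70850351] [-1.57839681e+00 -5.40672129e-04 -1.62510926e+00]
[[329.79060069 177.13665202]]
deg/row 0.91 mm/row 8.5 yaw -1.62
[[0.1,0.9,0.0,0.25,0.81,-0.06,1],[0.1,0.9,0.0,0.25,0.81,-0.06,1],[0.1,0.9,0.0,0.25,0.81,-0.05,1],[0.1,0.9,0.0,0.25,0.81,-0.05,1],[0.1,0.9,0.0,0.25,0.81,-0.05,1]]
```

View pics/w10.png

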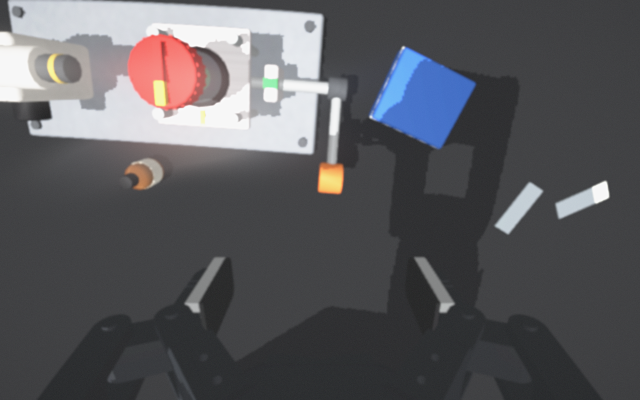

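```bash
python3 -m crank '[[0,0.9,0,0.25,0.5,0,1],[0,0.9,0,0.25,1,0,1],[0,0.9,0,0.25,1,0,1],[0,0.9,0,0.25,1,0,1],[0,0.9,0,0.2,1,0,1],[0,0,0,0,1,0,1],[0,0,0,0,1,0,1],[0,0,0,0,1,0,1],[0,0,0,0,1,0,1],[0,0,0,0,0.5,0,1]]'
python3 - <<'E'
from h import *
plan([492.1,-117.3,66],[-np.pi/2,0,-1.699],8,1)
E
```

```text
clock: 17.42
eef_pos: [495.5, -115.8, 138.6]
tcp_rot: [-1.58, 0.001, -1.695]
contact_force: [-0.5, -0.1, 0.4]
opening: 1.003
deg/row 0.07 mm/row 9.1 yaw -1.695
[[0.1,0.0,-0.0,0.02,0.91,-0.03,1],[0.1,0.0,-0.0,0.02,0.91,-0.03,1],[0.1,0.0,-0.0,0.02,0.91,-0.03,1],[0.1,0.0,-0.0,0.02,0.91,-0.03,1],[0.1,0.0,-0.0,0.02,0.91,-0.04,1],[0.1,0.0,-0.0,0.02,0.91,-0.04,1],[0.1,0.0,-0.0,0.02,0.91,-0.04,1],[0.1,0.0,-0.0,0.02,0.91,-0.04,1]]
```

```bash
python3 -m crank '[[0,0,0,0.04,0.7,-0.06,1],[0,0,0,0.04,0.9,-0.06,1],[0,0,0,0.02,0.9,-0.06,1],[0,0,0,0.02,0.9,-0.06,1],[0,0,0,0,0.9,-0.05,1],[0,0,0,0,0.9,0,1],[0,0,0,0,0.9,0,1],[0,0,0,0,0.7,0,1],[0,0,0,0,0,0,1],[0,0,0,0,0,0,1]]'
python3 - <<'E'
from h import *
im=cams.grab_frame('wrist');cv2.imwrite('pics/w11.png',im)
plan([492.1,-117.3,66],[-np.pi/2,0,-1.699],1,1)
E
```

```text
clock: 18.25
eef_pos: [491.1, -116.3, 61.9]
tcp_rot: [-1.581, 0.001, -1.695]
contact_force: [0.8, -0.3, -0.1]
opening: 1.002
deg/row 0.65 mm/row 4.3 yaw -1.695
[[0.6,0.3,-0.1,0.09,-0.4,0.12,1]]
```

View pics/w11.png

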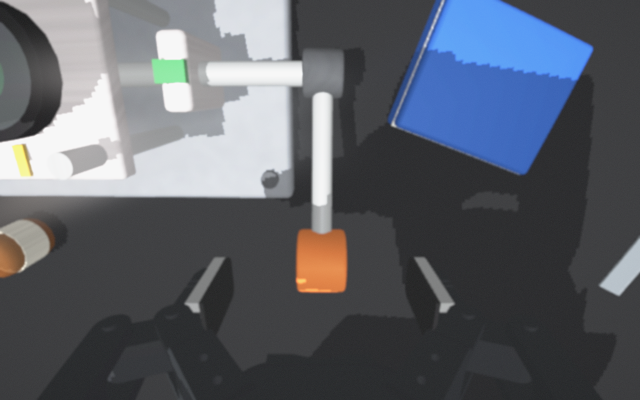

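```bash
python3 -m crank '[[0,0,0,0.05,-0.3,0.1,0.5],[0,0,0,0,0,0,0],[0,0,0,0,0,0,-0.4],[0,0,0,0,0,0,-1],[0,0,0,0,0,0,-1],[0,0,0,0,0,0,-1],[0,0,0,0,0,0,-1],[0,0,0,0,0,0,-1],[0,0,0,0,0,0,-1],[0,0,0,0,0,0,-1]]' 30
python3 - <<'E'
from h import *
im=cams.grab_frame('wrist');cv2.imwrite('pics/w12.png',im)
s=r.sense();print(s['wrist_torque'],s['tcp_rot'])
E
```

```text
clock: 19.13
eef_pos: [493.6, -117.5, 67.4]
tcp_rot: [-1.577, 0.001, -1.695]
contact_force: [-0.5, -0.1, -0.5]
opening: 0.268
[-0.06578104  0.00263847 -0.10262505] [-1.57725159e+00  6.06205116e-04 -1.69536340e+00]
```

View pics/w12.png

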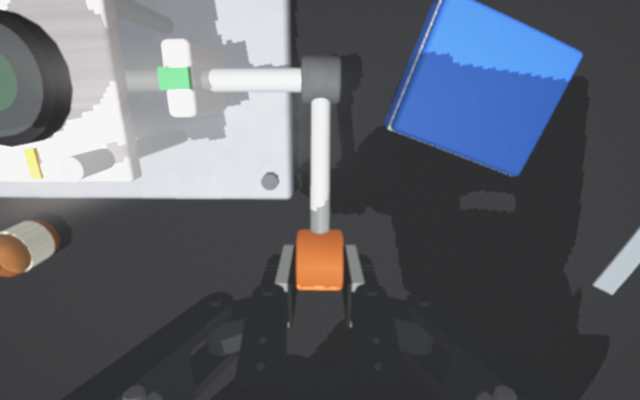

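```bash
python3 -m crank '[[0,0,0,0,-0.59,0.18,-1],[0,0,0,0,-0.58,0.22,-1],[0,0,0,0,-0.56,0.26,-1],[0,0,0,0,-0.54,0.29,-1],[0,0,0,0,-0.52,0.33,-1],[0,0,0,0,-0.5,0.36,-1],[0,0,0,0,-0.47,0.39,-1],[0,0,0,0,-0.45,0.42,-1],[0,0,0,0,-0.2,0.2,-1],[0,0,0,0,0,0,-1]]' 30
cat > lev.py <<'E'
from h import *
s=r.sense();p=[599.5,0,-.128]
c,sn=np.cos(p[2]),np.sin(p[2]);d=s['eef_pos']-[p[0],p[1],0]
x=d[0]*c+d[1]*sn;y=-d[0]*sn+d[1]*c
g=np.array([x,s['eef_pos'][2]+14-55]);print('knob rel x,y,z',x.round(1),y.round(1),g[1].round(1),'a',np.arctan2(-g[0],g[1]).round(3),'R',np.hypot(*g).round(1),'torque',s['wrist_torque'],'F',s['contact_force'],s['tcp_rot'],s['opening'])
E
python3 lev.py
```

```text
clock: 20.02
eef_pos: [523.9, -121.5, 112.1]
tcp_rot: [-1.576, 0.0, -1.695]
contact_force: [2.9, -1.4, -11.3]
opening: 0.27
knob rel x,y,z -59.5 -130.1 71.1 a 0.696 R 92.7 torque [-0.23081861 -0.33463464 -0.0694885 ] F [  2.94599175  -1.37032285 -11.33170263] [-1.57566017e+00  1.23913586e-04 -1.69473041e+00] 0.2701993934372334
```

```bash
python3 -m crank '[[0,0,0,0,-0.38,0.52,-1],[0,0,0,0,-0.36,0.55,-1],[0,0,0,0,-0.33,0.57,-1],[0,0,0,0,-0.29,0.59,-1],[0,0,0,0,-0.25,0.61,-1],[0,0,0,0,-0.2,0.63,-1],[0,0,0,0,-0.14,0.5,-1],[0,0,0,0,-0.08,0.3,-1],[0,0,0,0,0,0,-1],[0,0,0,0,0,0,-1]]'
python3 lev.py
python3 - <<'E'
from h import *
im=cams.grab_frame('side');cv2.imwrite('pics/s13.png',cv2.resize(im[100:300,260:460],None,fx=3,fy=3,interpolation=cv2.INTER_CUBIC))
im=cams.grab_frame('wrist');cv2.imwrite('pics/w13.png',im)
E
```

```text
clock: 20.85
eef_pos: [564.4, -126.8, 132.1]
tcp_rot: [-1.59, -0.0, -1.694]
contact_force: [-3.4, -1.8, -5.6]
opening: 0.263
knob rel x,y,z -18.6 -130.2 91.1 a 0.201 R 93.0 torque [-0.23881084  0.71872718 -0.1095062 ] F [-3.37741728 -1.75447537 -5.58893735] [-1.58998179e+00 -1.77078074e-04 -1.69391261e+00] 0.26320032968057233
```

View pics/s13.png

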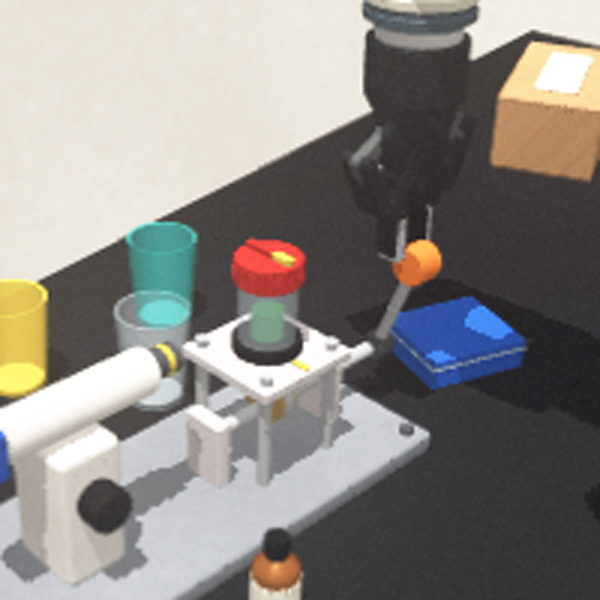

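View pics/w13.png

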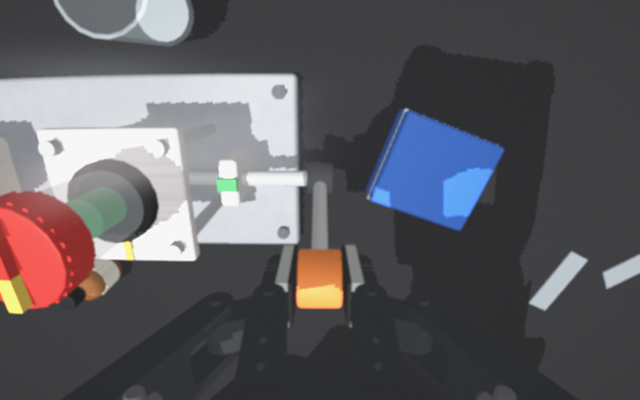

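```bash
cat > ang.py <<'E'
from h import *
import sys
uv=np.array(eval(sys.argv[1]));si=cams.camera_info(sys.argv[2]) 
T=None if sys.argv[2]!='wrist' else np.load(sys.argv[3])
p=[599.5,0,-.128]
g=lambda a:stand(p,[[-95*np.sin(a),-130,55+95*np.cos(a)]])
for a in np.arange(-.3,1.35,.1): print(a.round(2),(proj(si,g(a),T)[0]-uv).round(1),end=' ')
E
python3 ang.py '(399,187.7)' side
```

```text
-0.3 [-19.5  -9.1] -0.2 [-16.6  -8.6] -0.1 [-13.5  -7.8] 0.0 [-10.5  -6.6] 0.1 [-7.4 -5.1] 0.2 [-4.3 -3.1] 0.3 [-1.3 -0.9] 0.4 [1.6 1.7] 0.5 [4.3 4.6] 0.6 [6.9 7.8] 0.7 [ 9.2 11.1] 0.8 [11.4 14.7] 0.9 [13.2 18.4] 1.0 [14.8 22.2] 1.1 [16.1 26. ] 1.2 [17.  29.9] 1.3 [17.6 33.7]
```

```bash
python3 -m crank '[[0,0,0,0,0,0,-1],[0,0,0,0,0,0,-1],[-1,0,0,0,-0.03,0.14,-1],[-2,0,0,0,-0.065,0.27,-1],[-2,0,0,0,-0.065,0.27,-1],[-2,0,0,0,-0.065,0.27,-1],[-2,0,0,0,-0.065,0.27,-1],[-2,0,0,0,-0.065,0.27,-1],[-1,0,0,0,-0.03,0.14,-1],[0,0,0,0,0,0,-1]]' 90
python3 lev.py
python3 - <<'E'
from h import *
im=cams.grab_frame('side');cv2.imwrite('pics/s14.png',cv2.resize(im[140:240,340:440],None,fx=6,fy=6,interpolation=cv2.INTER_CUBIC))
s=r.sense();np.save('w14.npy',wristT(s,cams.camera_info('wrist')))
im=cams.grab_frame('wrist');cv2.imwrite('pics/w14.png',im)
E
```

```text
clock: 21.78
eef_pos: [581.6, -129.1, 134.8]
tcp_rot: [-1.813, -0.001, -1.694]
contact_force: [-5.1, -1.6, -0.2]
opening: 0.239
knob rel x,y,z -1.3 -130.4 93.8 a 0.014 R 93.8 torque [-0.15400487  0.71646401  0.0370644 ] F [-5.14916261 -1.5841601  -0.18174066] [-1.81268528e+00 -7.42805496e-04 -1.69438552e+00] 0.2393607914901197
```

View pics/s14.png

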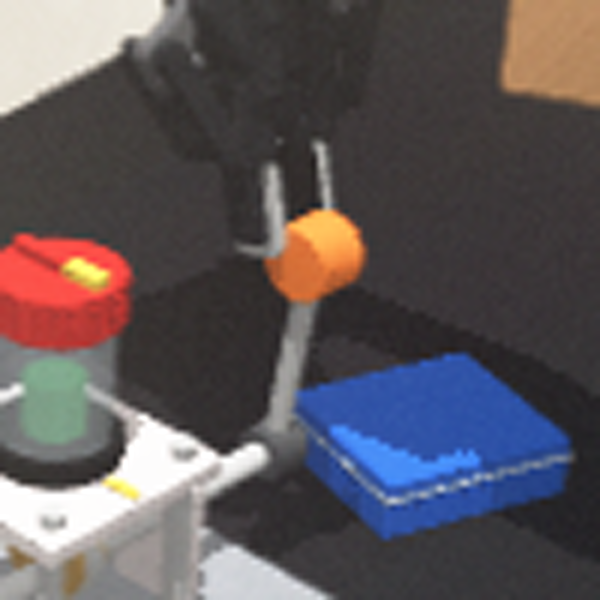

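View pics/w14.png

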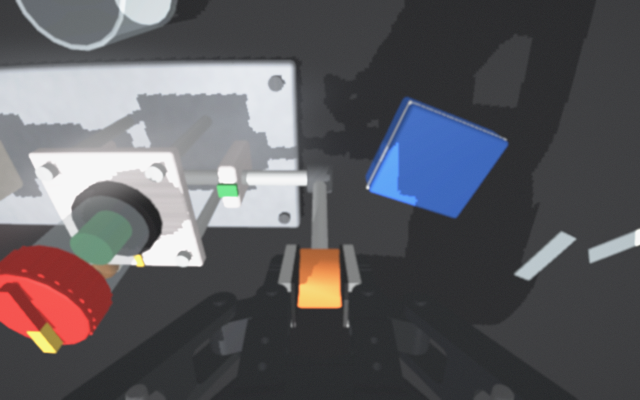

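```bash
python3 ang.py '(392.2,182)' side; echo; python3 ang.py '(319.5,278)' wrist w14.npy
```

```text
-0.3 [-12.7  -3.4] -0.2 [-9.8 -2.9] -0.1 [-6.7 -2.1] 0.0 [-3.7 -0.9] 0.1 [-0.6  0.6] 0.2 [2.5 2.6] 0.3 [5.5 4.8] 0.4 [8.4 7.4] 0.5 [11.1 10.3] 0.6 [13.7 13.5] 0.7 [16.  16.8] 0.8 [18.2 20.4] 0.9 [20.  24.1] 1.0 [21.6 27.9] 1.1 [22.9 31.7] 1.2 [23.8 35.6] 1.3 [24.4 39.4] 
-0.3 [ -1.1 -64.4] -0.2 [ -1.1 -46.7] -0.1 [ -1.2 -30.7] 0.0 [ -1.2 -16.6] 0.1 [-1.3 -4.6] 0.2 [-1.3  5.2] 0.3 [-1.4 12.9] 0.4 [-1.4 18.5] 0.5 [-1.4 22.2] 0.6 [-1.4 24.2] 0.7 [-1.4 24.6] 0.8 [-1.4 23.6] 0.9 [-1.4 21.4] 1.0 [-1.4 18.2] 1.1 [-1.4 14. ] 1.2 [-1.4  9.1] 1.3 [-1.4  3.6]
```

```bash
python3 -m crank '[[-1,0,0,0,-0.03,0.14,-1],[-2,0,0,0,-0.065,0.27,-1],[-2,0,0,0,-0.065,0.27,-1],[-2,0,0,0,-0.065,0.27,-1],[-1,0,0,0,-0.03,0.14,-1],[0,0,0,0,0,0,-1],[0,0,0,0,0,0,-1],[0,0,0,0,0,0,-1],[0,0,0,0,0,0,-1],[0,0,0,0,0,0,-1]]' 90
python3 lev.py
python3 - <<'E'
from h import *
im=cams.grab_frame('side');cv2.imwrite('pics/s15.png',cv2.resize(im[140:240,340:440],None,fx=6,fy=6,interpolation=cv2.INTER_CUBIC))
s=r.sense();np.save('w15.npy',wristT(s,cams.camera_info('wrist')))
im=cams.grab_frame('wrist');cv2.imwrite('pics/w15.png',im)
E
```

```text
clock: 22.72
eef_pos: [590.3, -130.3, 134.6]
tcp_rot: [-1.953, -0.001, -1.695]
contact_force: [-3.6, -0.2, -4.2]
opening: 0.241
knob rel x,y,z 7.5 -130.4 93.6 a -0.08 R 93.9 torque [-0.18250733  0.13350315  0.15262357] F [-3.55444123 -0.15816086 -4.22628975] [-1.95262059e+00 -6.38583345e-04 -1.69495719e+00] 0.24113385267631568
```

View pics/s15.png

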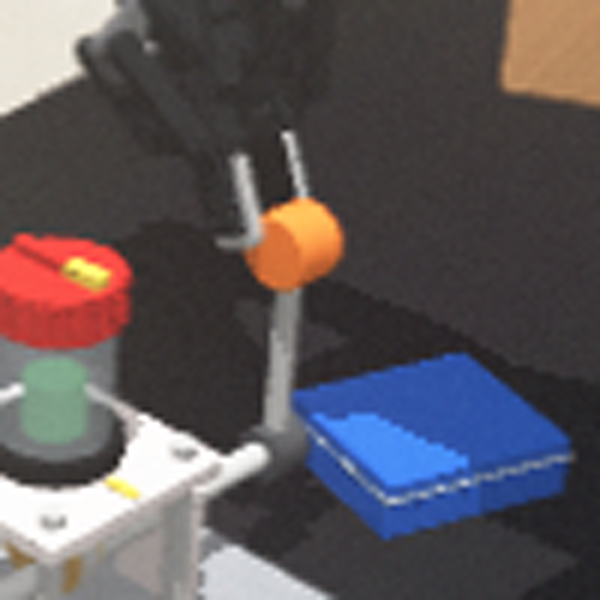

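View pics/w15.png

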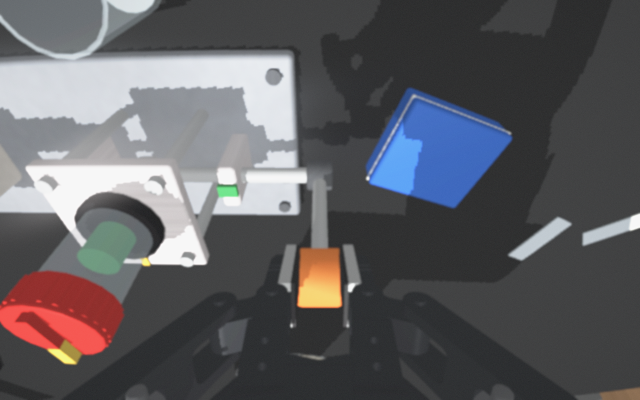

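```bash
python3 ang.py '(388.8,180.2)' side; echo; python3 ang.py '(319.5,278)' wrist w15.npy
python3 - <<'E'
from h import *
si=cams.camera_info('side');p=[599.5,0,-.128]
for a in(-.2,-.1,0,.1,.2):
  P=stand(p,[[-t*np.sin(a),-130,55+t*np.cos(a)] for t in(20,75)]);q=proj(si,P);d=q[1]-q[0];print(a,np.degrees(np.arctan2(d[0],-d[1])))
print((proj(si,stand(p,[[0,-130,55]]))[0]-[340,140])*6)
E
```

```text
-0.3 [-9.3 -1.6] -0.2 [-6.4 -1.1] -0.1 [-3.3 -0.3] 0.0 [-0.3  0.9] 0.1 [2.8 2.4] 0.2 [5.9 4.4] 0.3 [8.9 6.6] 0.4 [11.8  9.2] 0.5 [14.5 12.1] 0.6 [17.1 15.3] 0.7 [19.4 18.6] 0.8 [21.6 22.2] 0.9 [23.4 25.9] 1.0 [25.  29.7] 1.1 [26.3 33.5] 1.2 [27.2 37.4] 1.3 [27.8 41.2] 
-0.3 [ -1.2 -43.4] -0.2 [ -1.3 -27.9] -0.1 [ -1.3 -14.4] 0.0 [-1.3 -3.1] 0.1 [-1.4  6. ] 0.2 [-1.4 13. ] 0.3 [-1.4 17.9] 0.4 [-1.4 21. ] 0.5 [-1.4 22.4] 0.6 [-1.4 22.3] 0.7 [-1.4 20.9] 0.8 [-1.4 18.3] 0.9 [-1.4 14.7] 1.0 [-1.4 10.3] 1.1 [-1.4  5.2] 1.2 [-1.4 -0.6] 1.3 [-1.4 -6.9] -0.2 -5.192955752069656
-0.1 -0.37562119063867033
0 4.800554512793532
0.1 10.398127744035534
0.2 16.476003063551655
[274.2176195  449.50748849]
```

```bash
python3 -m crank '[[-0.3,0,0,0,0,0.05,-1],[0,0,0,0,0,0,-1],[0,0,0,0,0,0,-1],[0,0,0,0,0,0,-1],[0,0,0,0,0,0,-1],[0,0,0,0,0,0,-1],[0,0,0,0,0,0,-1],[0,0,0,0,0,0,-1],[0,0,0,0,0,0,-1],[0,0,0,0,0,0,-1]]' 90
python3 lev.py
python3 - <<'E'
from h import *
im=cams.grab_frame('side')
cv2.imwrite('pics/s16.png',np.vstack([cv2.resize(im[140:240,340:440],None,fx=4,fy=4,interpolation=cv2.INTER_CUBIC)]))
a=cv2.imread('pics/side0.png');cv2.imwrite('pics/cmp.png',np.hstack([cv2.resize(x[165:325,230:445],None,fx=1.85,fy=3) for x in(a,im)]))
E
```

```text
clock: 23.65
eef_pos: [590.6, -130.3, 134.5]
tcp_rot: [-1.958, -0.001, -1.695]
contact_force: [-2.9, -1.7, -3.1]
opening: 0.24
knob rel x,y,z 7.8 -130.4 93.5 a -0.083 R 93.9 torque [-0.17176559  0.19535456  0.05294164] F [-2.9411356  -1.70930465 -3.07954966] [-1.95812237e+00 -5.99700170e-04 -1.69501898e+00] 0.23994644865271778
```

View pics/s16.png

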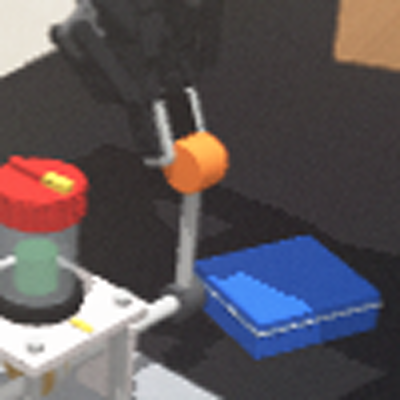

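View pics/cmp.png

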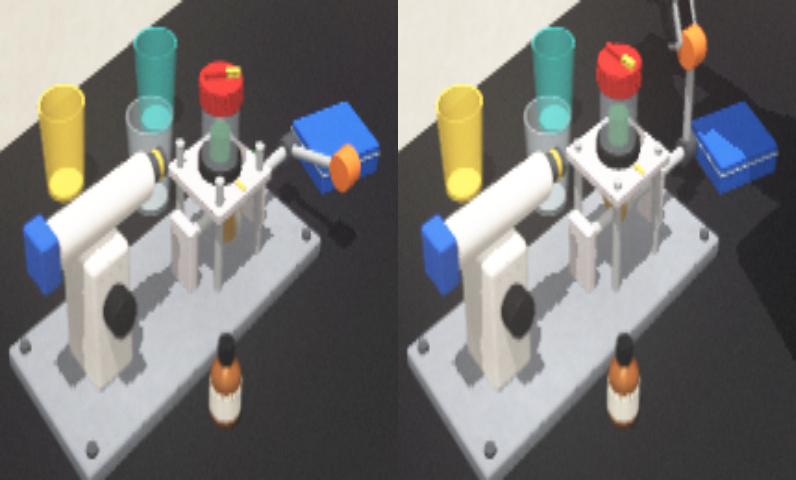

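```bash
python3 -c "
from rig import order
print(order.sign_off())"
```

```text
the job is handed in; nothing more can be done
None
```

I handed the job in at about 23.7 s of the 54 s limit, with the cap turned to its stop and the lever gripped upright. The sign-off gave no verdict.

- **Cap:** The first grip sat too high and slipped about 6° short of shut. A regrip 10 mm lower turned the cap to its stop, where the wrist torque rose to about 0.9 N m against a cap stiffness of 0.06 N m. Just before that last push the ridge measured 173 to 176°, against a target of about 172.7°. After release it looked parallel to the stage edge, though I did not measure its angle again.
- **Lever:** The knob slid roughly 13 mm in the pads partway up. I raised the grip to 90 N and turned the tool along with the lever. The side and wrist cameras then put it within about 0.06 rad of straight up, and it held steady over the next 0.8 s. My estimate from the tool position alone (-0.08 rad) disagreed slightly, as expected after that slide. I estimated the lift only from the lever angle and the pictures.
- **Other objects:** The start and end side pictures show the beaker, vial and slide box upright and apparently unmoved.

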